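# Drag the dropped pivot disc out from under the drying rack

### The arm

A 6-joint arm with a two-finger parallel gripper is mounted at the origin on the work surface. World frame = base frame: x ahead of the robot, y to its left, z up, the work surface at z = 0. Lengths are in mm, angles in rad, forces in N, time in s.
With the tool pointing down it reaches from about 325 to 900 mm from the base axis. Payload 3.5 kg.
Tool frame: the origin (TCP) lies midway between the tips of the shut fingers; the grasp point (between the pads) lies 19 mm behind it; z points along the fingers, y is the line along which they close (so a half turn about z gives the same grasp; the last joint's range is limited). The gripper opens to 85 mm and grips with 20 to 120 N. Pads are 22 mm wide; open, the fingers measure 114 mm over their backs; the gripper's body (76 mm by 85 mm) begins 54 mm behind the grasp point. The pads swing forward as they close: fully open they stand 13 mm farther back than shut.
Start: joints at [-1.355, 0.276, -0.026, 1.268, 0, 1.467], TCP at [195.88, -593.509, 192.913] pointing down, gripper open.
Joint ranges: [-3.12, 3.12], [-0.85, 1.88], [-1.08, 1.24], [-1.95, 2.15], [-1.57, 1.53], [-3.14, 3.14]. Speed limits (rad/s): [2.57, 2.57, 3.14, 3.14, 3.14, 3.14].

### API

Orientations are given as a 3x3 rotation matrix whose columns are the frame's x, y, z axes.
In Python, from workcell import r gives the robot as it stands.
- The arm moves only by the shell command python3 -m crank 'ROWS' [FORCE]. ROWS is JSON, a list of rows, each an object of numbers: "dx", "dy", "dz": the shift along the tool's x, y, z normalised to -1 to 1, where 1 is 500 mm; "wx", "wy", "wz": the turn, a rotation vector about the tool's x, y, z normalised to -1 to 1, where 1 is pi rad; "fingers": the closure in counts, from 0 (fully open) to 255 (shut). In form: [{"dx": .., "dy": .., "dz": .., "wx": .., "wy": .., "wz": .., "fingers": ..}, ...]. A call has 1 to 12 rows; each row shifts and turns the commanded pose from where the row before left it, along the tool's axes as they then stand; what a row does not reach is not made up. A row lasts 1/8 s, in which the tool goes at most 62.5 mm and 10.7 degrees, less where a joint would pass 70% of its speed; a pose out of reach is approached as far as the arm can. A call with a number of a shift or a turn outside -1 to 1 is refused whole. A call with a gripper value outside its range is refused whole. The fingers move at their own pace and stop on an object; FORCE is the grip in N (left out, the last holds). Time passes only in rows, so rows that do not move let the fingers close. It gives the time, the measured TCP pose, the force, the opening and the grip force at its end, in the units of the state.
- r.read_state(): the state, without advancing time (a new reading comes with each control period).
- r.read_camera(name): name is "side" or "top" or "wrist"; returns (picture, depth): 420x560x3 uint8, red, green, blue; 420x560 float32, mm along the optical axis (not along the pixel's ray), 0 where there is no reading.
- r.camera_model(name): a dict with "intrinsics" (3x3 intrinsics, pixels), "extrinsics" (4x4, takes a point from camera to world coordinates). Camera axes: x right, y down, z forward; pixel columns grow to the right and rows downward; lengths in mm; the calibration is good to about 2 mm. The wrist camera is an equidistant fisheye: a pixel r from the principal point sees the ray r / f radians off the axis. A picture is of the moment at which its call begins: read the wrist's pose just before it. camera_model takes no time and is no camera call; for the wrist camera it gives the pose at the moment of the call.
- r.sign_off(): hands the job in; it is judged then, once.
The state is a dict: "clock": time; "joint_pos": joint angles; "qvel": joint speeds; "effort": joint torques, N m; "ee_pos": TCP position; "ee_rot": TCP orientation; "wrist_force": force on the tool from outside, world axes, zero at the start; "wrist_torque": the same for the moment, N m; "width": opening from 0.0 (shut) to 1.0 (fully open); "grasp_force": force on a finger pad.
Only numpy, scipy, OpenCV 4.12 (cv2) and the standard library are available. Lean on these libraries where they do the work, as an engineer would, in place of code of your own. Each camera call takes 0.05 s, during which the arm holds its last target. There are 200 camera calls.

### The job

The steel pivot disc of the banding wheel has slid under the low drying rack, behind the rack's low front rail, one length of which is missing. Take the probe by its wooden grip, reach in from the front over the rail, catch the disc from behind with the probe's turned-down end, feel gently for the open bay without forcing the disc against the rail, and drag it out through there until it lies flat on the bench wholly in front of the rack. Then set the probe down level on the bench, clear of the rack and of the disc, and let go; touch the disc with nothing but the probe, and leave the ware on the rack and the brush jar where they are.

Things in the scene. Friction and masses are not known exactly. Their poses are not given: they have to be found in the camera images.
- probe: Probe, 110 to 180 g: wooden grip block 44 (x) x 24 (y) x 72 high mm; a steel strip 20 wide, 16 to 20 mm above its underside, runs along +x to a turned-down end: a plate 58 wide, 4 thick, down to the underside, with 26 mm side ears pointing back to the block: a cup 50 mm wide inside, open to -x. Origin: centre of the block's underside. Grip the block across its 24 mm. It stands level on the bench.
- probe_cup (a point): Middle of the inner face (looking to the block) of the probe's turned-down end plate, at its lower edge: 145 mm ahead of the probe's origin along its x and level with it.
- disc: The dropped part: plain flat steel disc, 40 mm diameter, 10 mm thick, 80 to 125 g, flat on the bench under the rack, between the rail and the back, its centre 30 to 62 mm left or right of the rack's middle, so that an intact length of rail always lies at least partly in the way straight ahead. Origin: centre of its underside. Never push or pull it with more than 8 N.
- rack: Low fixed wooden rack, 300 mm wide (y), x from -45 to +65 mm: three slats along y (24 wide, 19 mm gaps), underside 46 and top 56 mm above the bench; end boards 12 mm thick (276 mm inside), closed sides. Front (-x) open but for the rail, back open. Origin: on the bench, midway between the ends, 45 mm behind the front edge; +x to the back, z up.
- rack_front (a point): Middle of the rack's front edge, at bench height. The front rail, fixed to the bench under the front slat, is 8 mm high and 10 mm thick, its back face 13 mm behind this edge. It has three bays, each 92 mm long, centred 92 mm left of the middle, at the middle and 92 mm right. Two hold a length of rail; the third, any of the three, is open. Which one is not measured: it must be felt.
- tagine: Bystander on the rack's left end (+y): small closed tagine, white cone lid on terracotta dish, 74 mm diameter, 92 mm high. Origin: centre of its underside.
- bowl: Bystander on the rack's right end (-y): terracotta bowl, 72 mm diameter, 45 mm high. Origin: centre of its underside.
- jar: Bystander on the bench right of the work: white jar with three brushes, 60 mm diameter, 172 mm high over the brushes. Origin: centre of its underside.

How it is judged:
By the outcome, as a careful person would: the job done as asked, in the order asked, and still so for the second after the job is handed in, with the robot touching nothing.
It also fails if it takes over 72 s, if anything falls off the work surface, if the arm or the gripper's body presses on something with over 40 N, if the wrist force passes 120 N, or if a joint passes its speed limit or range.

## Working session

There is one attempt and no reset: what is moved stays moved. The work goes in short steps, Python scripts to look and compute and a shell command to move; the robot and the scene stay as the last step left them, time stands still between calls to the robot, and variables do not carry over. Pictures are saved under pics/ and viewed, at most 10 in all, crops included, and the job is handed in when it is done.

```bash
ls; mkdir -p pics; python3 - <<'E'
from workcell import r
import cv2,numpy as np
print(r.read_state())
for n in("top","side"):
    p,d=r.read_camera(n); np.savez(f"pics/{n}0.npz",p=p,d=d,**r.camera_model(n))
    cv2.imwrite(f"pics/{n}0.png",p[:,:,::-1]); m=r.camera_model(n); print(m)
E
```

```text
pics
{'clock': 0.0, 'joint_pos': array([-1.35538715e+00,  2.77174126e-01, -2.78951425e-02,  1.26799655e+00,
        2.22449086e-05,  1.46742330e+00]), 'qvel': array([-6.32637143e-04, -1.16783593e-03,  3.36184210e-04, -1.57924017e-04,
       -1.39621874e-05, -7.44605603e-04]), 'effort': array([-1.14336308e-03, -4.45510590e+01,  2.95201814e+01,  1.64201867e-02,
       -3.19710971e-04,  2.76156186e-06]), 'ee_pos': array([ 195.70836253, -592.65354077,  191.7275451 ]), 'ee_rot': array([[ 9.49617858e-01,  3.13409809e-01, -4.63366474e-04],
       [ 3.13410047e-01, -9.49615294e-01,  2.22179562e-03],
       [ 2.56312650e-04, -2.25508050e-03, -9.99997424e-01]]), 'wrist_force': array([-0.24995803, -0.14641975, -0.15061525]), 'wrist_torque': array([ 0.05622819, -0.01635528,  0.004977  ]), 'grasp_force': 0.0, 'width': 0.9996317164725315}
{'intrinsics': array([[387.51859503,   0.        , 275.51199735],
       [  0.        , 387.51859503, 215.00751546],
       [  0.        ,   0.        ,   1.        ]]), 'extrinsics': array([[ 1.77346544e-02, -9.88292258e-01,  1.51538426e-01,
         4.42676240e+02],
       [-9.99486820e-01, -2.15671652e-02, -2.36844822e-02,
        -9.11382831e+00],
       [ 2.66754446e-02, -1.51040623e-01, -9.88167572e-01,
         8.45613937e+02],
       [ 0.00000000e+00,  0.00000000e+00,  0.00000000e+00,
         1.00000000e+00]])}
{'intrinsics': array([[425.90075151,   0.        , 283.727493  ],
       [  0.        , 425.90075151, 219.49717218],
       [  0.        ,   0.        ,   1.        ]]), 'extrinsics': array([[-8.91144097e-01, -2.69461235e-01,  3.65038135e-01,
         1.83067816e+02],
       [-4.53332803e-01,  5.62039883e-01, -6.91809612e-01,
         7.12612881e+02],
       [-1.87501186e-02, -7.81985813e-01, -6.23014142e-01,
         7.33448686e+02],
       [ 0.00000000e+00,  0.00000000e+00,  0.00000000e+00,
         1.00000000e+00]])}
```

View pics/top0.png

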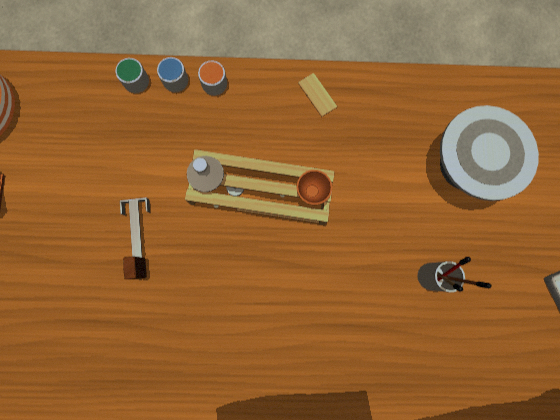

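View pics/side0.png

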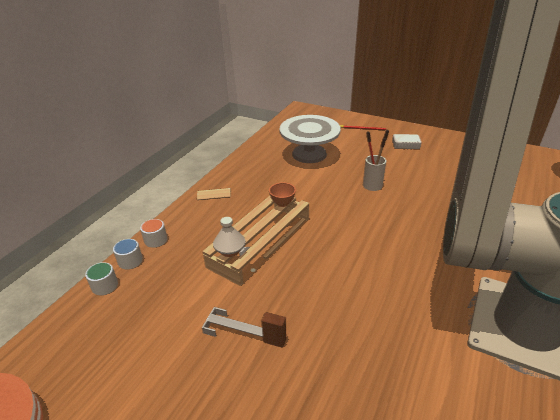

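The top view shows the rack at about (187–333, 152–221), with grey glints of the disc near (235,190) and (216,205). The probe is at left: block near (135,268), cup near (135,203). The jar is at (450,277). In the side view the probe block is near (274,330) and the tagine is on the near end of the rack. I'll zoom in.

```bash
cat > h.py <<'E'
import numpy as np,cv2
def load(n): return np.load(f"pics/{n}.npz")
def plane(m,uv,z):
    uv=np.atleast_2d(uv).astype(float); K=m["intrinsics"];E=m["extrinsics"]
    d=np.c_[(uv-[K[0,2],K[1,2]])/K[0,0],np.ones(len(uv))]@E[:3,:3].T; o=E[:3,3]
    return o+d*((z-o[2])/d[:,2])[:,None]
def cloud(m):
    d=m["d"];v,u=np.indices(d.shape);K=m["intrinsics"]
    c=np.stack([(u-K[0,2])/K[0,0]*d,(v-K[1,2])/K[1,1]*d,d],-1)
    return c@m["extrinsics"][:3,:3].T+m["extrinsics"][:3,3]
E
python3 - <<'E'
from h import *
t=load("top0");s=load("side0")
a=cv2.resize(t["p"][145:230,180:340],(800,425),interpolation=cv2.INTER_CUBIC)
b=cv2.resize(t["p"][190:285,110:165],(330,570),interpolation=cv2.INTER_CUBIC)
cv2.imwrite("pics/crA.png",a[:,:,::-1]);
c=cv2.resize(s["p"][180:350,195:320],None,fx=3.4,fy=3.4,interpolation=cv2.INTER_CUBIC)
o=np.zeros((580,760,3),np.uint8);o[:570,:330]=b;o[:578,335:760]=c[:578,:425];cv2.imwrite("pics/crB.png",o[:,:,::-1])
P=cloud(t); hsv=cv2.cvtColor(t["p"],cv2.COLOR_RGB2HSV)
# slat tops
z=P[...,2]; reg=np.zeros(z.shape,bool);reg[145:230,180:340]=1
m=reg&(hsv[...,0]>16)&(hsv[...,0]<32)&(hsv[...,1]>70)&(z>45)&(z<65)
print(m.sum(),np.median(z[m]))
v,u=np.nonzero(m);W=plane(t,np.c_[u,v],56)[:,:2]
rc=cv2.minAreaRect(W.astype(np.float32));print(rc,cv2.boxPoints(rc))
# probe block
m=np.zeros(z.shape,bool);m[190:285,110:165]=1;m&=(z>62)&(z<82);v,u=np.nonzero(m)
W=plane(t,np.c_[u,v],72)[:,:2];rc=cv2.minAreaRect(W.astype(np.float32));print("block",m.sum(),rc,W.mean(0))
m=np.zeros(z.shape,bool);m[190:285,110:165]=1;m&=(z>11)&(z<40)&(hsv[...,1]<90);v,u=np.nonzero(m)
W=plane(t,np.c_[u,v],19)[:,:2];print("strip",m.sum(),cv2.minAreaRect(W.astype(np.float32)),cv2.boxPoints(cv2.minAreaRect(W.astype(np.float32))))
E
```

```text
3598 54.81691360005868
((624.9024658203125, 5.54986572265625), (298.46368408203125, 110.626708984375), 82.3525161743164) [[ 550.2217  -134.99367]
 [ 659.8644  -149.71562]
 [ 699.58325  146.0934 ]
 [ 589.94055  160.81535]]
block 296 ((450.49359130859375, 256.1459045410156), (44.0024528503418, 25.67998695373535), 9.24732780456543) [450.20232823 256.28792598]
strip 660 ((535.8434448242188, 271.3797302246094), (126.44546508789062, 59.38260269165039), 4.451327323913574) [[470.50702 296.07462]
 [475.11578 236.87112]
 [601.1799  246.68484]
 [596.5711  305.88834]]
```

View pics/crA.png

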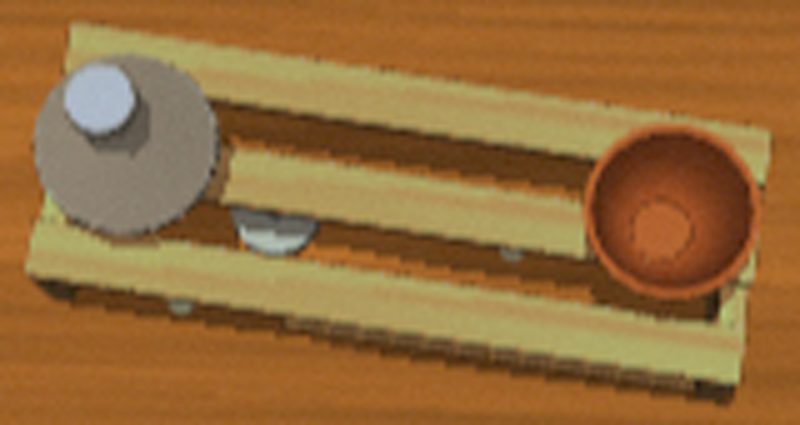

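View pics/crB.png

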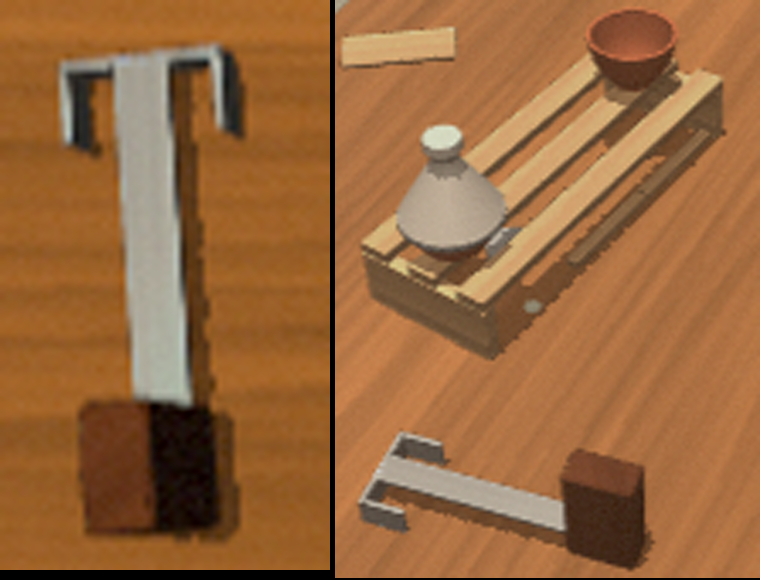

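The crops show the disc through the front gap at crop A (275,240), left of the middle. The rail is visible from the middle to the right end (crop A x≈290–700; crop B from (570,265) to (700,140)), so the left bay looks open. There are small grey specks at crop A (180,308) and (512,253). I'll measure these in the rack frame.

```bash
cat >> h.py <<'E'
a=np.radians(82.3525-90);X=np.array([np.cos(a),np.sin(a)]);Y=np.array([-X[1],X[0]]);O=np.array([624.9,5.55])-10*X
def rk(w): q=np.atleast_2d(w)[:,:2]-O; return np.c_[q@X,q@Y]
E
python3 - <<'E'
from h import *
t=load("top0");s=load("side0")
A=lambda u,v:(180+u/5-.4,145+v/5-.4)
B=lambda u,v:(195+(u-335)/3.4-.35,180+v/3.4-.35)
np.set_printoptions(precision=1,suppress=True)
print("spots top z0,z5",rk(plane(t,[A(180,308),A(512,253)],2)))
print("disc top left/right/bottom of front arc z10",rk(plane(t,[A(232,208),A(318,225),A(275,242)],10)), "low edge z0",rk(plane(t,[A(275,256)],0)))
print("rail left end top z8",rk(plane(t,[A(290,322),A(700,385)],8)))
print("side spot z2",rk(plane(s,[B(533,308)],2)),"rail end z8",rk(plane(s,[B(570,262),B(640,195),B(700,140)],8)))
for n,m in(("top",t),("side",s)):
    hsv=cv2.cvtColor(m["p"],cv2.COLOR_RGB2HSV);P=cloud(m);q=rk(P.reshape(-1,3)).reshape(P.shape[:2]+(2,))
    k=(hsv[...,1]<95)&(hsv[...,2]>60)&(abs(q[...,0]-10)<75)&(abs(q[...,1])<150)&(P[...,2]<25)
    nn,l,st,c=cv2.connectedComponentsWithStats(k.astype(np.uint8))
    for i in range(1,nn): print(n,st[i],q[l==i].mean(0),P[l==i][:,2].mean(), q[l==i].min(0),q[l==i].max(0))
E
```

```text
spots top z0,z5 [[-38.8  91.7]
 [  8.5 -49.1]]
disc top left/right/bottom of front arc z10 [[ 7.5 75.7]
 [ 5.9 37.2]
 [-4.6 54.5]] low edge z0 [[-8.9 54.6]]
rail left end top z8 [[ -38.4   42.4]
 [ -38.2 -139.1]]
side spot z2 [[-38.3  95.7]] rail end z8 [[ -36.    48.4]
 [ -36.4  -40.6]
 [ -38.4 -122.3]]
top [223 170   1   1   1] [45.  89.9] 0.7611789471070551 [45.  89.9] [45.  89.9]
top [226 187  18   9 108] [-0.4 56.4] 8.732722682997785 [-9.6 37.6] [ 6.9 75.5]
top [280 195   4   2   4] [  7.6 -48.3] -0.6698964861284082 [  7.1 -51.7] [  8.5 -44.7]
top [214 206   4   2   7] [-38.8  91.8] -0.6737423434805935 [-40.3  88.6] [-37.1  95.5]
side [239 247  11   9  41] [20. 58.] 9.5293433959622 [13.5 41.4] [36.3 78.4]
side [251 268   5   4  14] [-35.5  93.1] -0.19807450402997315 [-41.3  88. ] [-30.2  99.6]
```

```bash
python3 -m crank '[{"dz":-0.05,"wz":0.0383},{"dz":-0.05,"wz":0.0383},{"dx":0.04,"dy":-0.104},{"dx":0.04,"dy":-0.104},{"dx":0.04,"dy":-0.104},{"dx":0.04,"dy":-0.104},{"dx":0.04,"dy":-0.104},{"dx":0.04,"dy":-0.104},{"dx":0.04,"dy":-0.104},{"dx":0.04,"dy":-0.104},{"dx":0.04,"dy":-0.104},{"dx":0.04,"dy":-0.104}]'
python3 -m crank '[{"dx":0.04,"dy":-0.104},{"dx":0.04,"dy":-0.104},{"dx":0.04,"dy":-0.104},{"dx":0.04,"dy":-0.104},{"dx":0.04,"dy":-0.104},{"dx":0.04,"dy":-0.104},{"dz":0.08},{"dz":0.08}]'
python3 - <<'E'
from h import *
from workcell import r
s=r.read_state();print(s["clock"],s["ee_pos"],np.degrees(np.arctan2(s["ee_rot"][1,0],s["ee_rot"][0,0])),s["wrist_force"])
t=load("top0");p=t["p"][190:285,110:165].astype(int);P=cloud(t)[190:285,110:165]
m=(P[...,2]>62)&(P[...,2]<85); hs=cv2.cvtColor(t["p"],cv2.COLOR_RGB2HSV)[190:285,110:165,2]
k=m&(hs>55);v,u=np.nonzero(k);W=plane(t,np.c_[u+110,v+190],72)[:,:2];print(k.sum(),np.percentile(hs[m],[5,25,50,75,95]),W.mean(0),cv2.minAreaRect(W.astype(np.float32)))
E
```

```text
0.1 [ 195.71513816 -592.72222483  191.85292748] 18.266366852360747 [-0.43687529  1.18725679 -0.0950316 ]
264 [ 26.5   93.75 101.   106.   111.  ] [450.22806643 257.70019987] ((450.2318420410156, 257.67999267578125), (43.92134094238281, 22.654542922973633), 8.494964599609375)invalid input at $[0]: expected keys dx, dy, dz, wx, wy, wz, fingers
invalid input at $[0]: expected keys dx, dy, dz, wx, wy, wz, fingers
```

```bash
python3 -m crank '[{"dx":0,"dy":0,"dz":-0.05,"wx":0,"wy":0,"wz":0.034,"fingers":0},{"dx":0,"dy":0,"dz":-0.05,"wx":0,"wy":0,"wz":0.034,"fingers":0},{"dx":0.0428,"dy":-0.1025,"dz":0,"wx":0,"wy":0,"wz":0,"fingers":0},{"dx":0.0428,"dy":-0.1025,"dz":0,"wx":0,"wy":0,"wz":0,"fingers":0},{"dx":0.0428,"dy":-0.1025,"dz":0,"wx":0,"wy":0,"wz":0,"fingers":0},{"dx":0.0428,"dy":-0.1025,"dz":0,"wx":0,"wy":0,"wz":0,"fingers":0},{"dx":0.0428,"dy":-0.1025,"dz":0,"wx":0,"wy":0,"wz":0,"fingers":0},{"dx":0.0428,"dy":-0.1025,"dz":0,"wx":0,"wy":0,"wz":0,"fingers":0},{"dx":0.0428,"dy":-0.1025,"dz":0,"wx":0,"wy":0,"wz":0,"fingers":0},{"dx":0.0428,"dy":-0.1025,"dz":0,"wx":0,"wy":0,"wz":0,"fingers":0},{"dx":0.0428,"dy":-0.1025,"dz":0,"wx":0,"wy":0,"wz":0,"fingers":0},{"dx":0.0428,"dy":-0.1025,"dz":0,"wx":0,"wy":0,"wz":0,"fingers":0}]' 60
python3 -m crank '[{"dx":0.0428,"dy":-0.1025,"dz":0,"wx":0,"wy":0,"wz":0,"fingers":0},{"dx":0.0428,"dy":-0.1025,"dz":0,"wx":0,"wy":0,"wz":0,"fingers":0},{"dx":0.0428,"dy":-0.1025,"dz":0,"wx":0,"wy":0,"wz":0,"fingers":0},{"dx":0.0428,"dy":-0.1025,"dz":0,"wx":0,"wy":0,"wz":0,"fingers":0},{"dx":0.0428,"dy":-0.1025,"dz":0,"wx":0,"wy":0,"wz":0,"fingers":0},{"dx":0.0428,"dy":-0.1025,"dz":0,"wx":0,"wy":0,"wz":0,"fingers":0},{"dx":0,"dy":0,"dz":0.08,"wx":0,"wy":0,"wz":0,"fingers":0},{"dx":0,"dy":0,"dz":0.08,"wx":0,"wy":0,"wz":0,"fingers":0},{"dx":0,"dy":0,"dz":0,"wx":0,"wy":0,"wz":0,"fingers":0}]'
python3 - <<'E'
from h import *
from workcell import r
s=r.read_state();print(s["clock"],s["ee_pos"],np.degrees(np.arctan2(s["ee_rot"][1,0],s["ee_rot"][0,0])),s["wrist_force"])
p,d=r.read_camera("wrist");cv2.imwrite("pics/w1.png",p[:,:,::-1])
E
```

```text
clock: 1.6
ee_pos: [354.8, -59.6, 242.7]
ee_rot: [[0.995, 0.105, 0.0], [0.105, -0.995, -0.0], [0.0, 0.0, -1.0]]
wrist_force: [1.5, -0.8, -0.2]
width: 1.0
grasp_force: 0.0
clock: 2.72
ee_pos: [453.8, 184.7, 162.6]
ee_rot: [[0.977, 0.21, -0.023], [0.211, -0.976, 0.06], [-0.01, -0.063, -0.998]]
wrist_force: [-0.8, -0.3, 0.5]
width: 1.0
grasp_force: 0.0
2.725 [453.82945753 184.70215054 162.58560411] 12.17987044789807 [-0.77537495 -0.30631646  0.53493422]
```

View pics/w1.png

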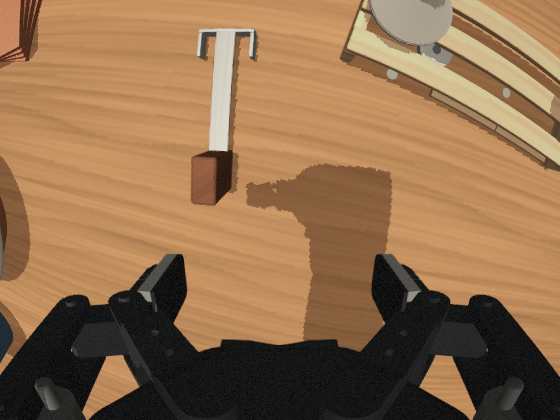

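The wrist view shows the probe upper left, block at (205,178), and again rail lengths only at the middle and right. The arm stopped short with the tool tilted, because joint 6 is at its limit. I'll use the half-turned grasp.

```bash
python3 -m crank '[{"dx":0,"dy":0,"dz":0,"wx":0,"wy":0,"wz":-0.058,"fingers":0},{"dx":0,"dy":0,"dz":0,"wx":0,"wy":0,"wz":-0.058,"fingers":0},{"dx":0,"dy":0,"dz":0,"wx":0,"wy":0,"wz":-0.058,"fingers":0},{"dx":0,"dy":0,"dz":0,"wx":0,"wy":0,"wz":-0.058,"fingers":0},{"dx":0,"dy":0,"dz":0,"wx":0,"wy":0,"wz":-0.058,"fingers":0},{"dx":0,"dy":0,"dz":0,"wx":0,"wy":0,"wz":-0.058,"fingers":0},{"dx":0,"dy":0,"dz":0,"wx":0,"wy":0,"wz":-0.058,"fingers":0},{"dx":0,"dy":0,"dz":0,"wx":0,"wy":0,"wz":-0.058,"fingers":0},{"dx":0,"dy":0,"dz":0,"wx":0,"wy":0,"wz":-0.058,"fingers":0},{"dx":0,"dy":0,"dz":0,"wx":0,"wy":0,"wz":-0.058,"fingers":0},{"dx":0,"dy":0,"dz":0,"wx":0,"wy":0,"wz":-0.058,"fingers":0},{"dx":0,"dy":0,"dz":0,"wx":0,"wy":0,"wz":-0.058,"fingers":0}]'
cat > rel.py <<'E'
import sys,numpy as np
from workcell import r
from scipy.spatial.transform import Rotation as T
# args: x y z yawdeg of TCP target (tool x yaw, pointing down) -> total shift/turn if turned first then moved
x,y,z,w=map(float,sys.argv[1:5]);w=np.radians(w);c,s=np.cos(w),np.sin(w)
R=np.array([[c,s,0],[s,-c,0],[0,0,-1]]);S=r.read_state();R0=S["ee_rot"]
np.set_printoptions(precision=4,suppress=True)
print("t",S["clock"],"pos",S["ee_pos"],"yaw",np.degrees(np.arctan2(R0[1,0],R0[0,0])),"F",S["wrist_force"],"j",S["joint_pos"],"w",S["width"])
print("turn",T.from_matrix(R0.T@R).as_rotvec()/np.pi,"shift after turn",R.T@([x,y,z]-S["ee_pos"])/500)
E
python3 rel.py 450.5 258.5 110 186
```

```text
clock: 4.28
ee_pos: [459.4, 185.7, 168.9]
ee_rot: [[-0.74, 0.672, -0.01], [0.67, 0.739, 0.062], [0.049, 0.039, -0.998]]
wrist_force: [0.5, -0.5, -0.1]
width: 0.999
grasp_force: 0.0
t 4.275 pos [459.4447 185.6513 168.9267] yaw 137.83257469949922 F [ 0.4769 -0.4852 -0.1358] j [ 0.211   0.0539 -0.345   1.1687  0.0632  0.948 ] w 0.9990483490837982
turn [ 0.0184 -0.0095 -0.2678] shift after turn [0.0026 0.1468 0.1179]
```

```bash
python3 -m crank '[{"dx":0,"dy":0,"dz":0,"wx":0.0037,"wy":-0.0019,"wz":-0.0536,"fingers":0},{"dx":0,"dy":0,"dz":0,"wx":0.0037,"wy":-0.0019,"wz":-0.0536,"fingers":0},{"dx":0,"dy":0,"dz":0,"wx":0.0037,"wy":-0.0019,"wz":-0.0536,"fingers":0},{"dx":0,"dy":0,"dz":0,"wx":0.0037,"wy":-0.0019,"wz":-0.0536,"fingers":0},{"dx":0,"dy":0,"dz":0,"wx":0.0037,"wy":-0.0019,"wz":-0.0536,"fingers":0},{"dx":0.001,"dy":0.049,"dz":0,"wx":0,"wy":0,"wz":0,"fingers":0},{"dx":0.001,"dy":0.049,"dz":0,"wx":0,"wy":0,"wz":0,"fingers":0},{"dx":0.001,"dy":0.049,"dz":0,"wx":0,"wy":0,"wz":0,"fingers":0},{"dx":0,"dy":0,"dz":0.04,"wx":0,"wy":0,"wz":0,"fingers":0},{"dx":0,"dy":0,"dz":0.04,"wx":0,"wy":0,"wz":0,"fingers":0},{"dx":0,"dy":0,"dz":0.038,"wx":0,"wy":0,"wz":0,"fingers":0},{"dx":0,"dy":0,"dz":0,"wx":0,"wy":0,"wz":0,"fingers":0}]'
python3 rel.py 450.5 258.5 33 186;  python3 - <<'E'
from h import *
from workcell import r
p,d=r.read_camera("wrist");cv2.imwrite("pics/w2.png",p[:,:,::-1])
E
```

```text
clock: 5.78
ee_pos: [448.7, 258.3, 107.9]
ee_rot: [[-0.995, -0.099, -0.005], [-0.099, 0.995, -0.001], [0.005, -0.001, -1.0]]
wrist_force: [-0.1, -0.4, -0.4]
width: 0.998
grasp_force: 0.0
t 5.775 pos [448.7133 258.325  107.8563] yaw -174.30111854184943 F [-0.068  -0.4281 -0.4239] j [ 0.397   0.1533 -0.3686  1.0536  0.0008  0.2975] w 0.998415219223227
turn [-0.0002 -0.0015 -0.0017] shift after turn [-0.0036 -0.      0.1497]
```

View pics/w2.png

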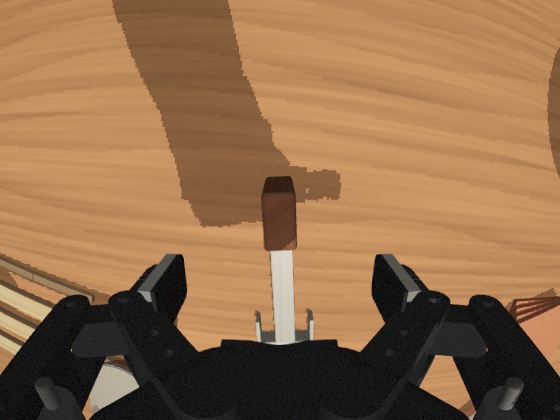

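The block is centred between the fingers at (280,215) and aligned. I'll descend and grip.

```bash
python3 -m crank '[{"dx":-0.0036,"dy":0,"dz":0,"wx":0,"wy":-0.0015,"wz":-0.0017,"fingers":0},{"dx":0,"dy":0,"dz":0.05,"wx":0,"wy":0,"wz":0,"fingers":0},{"dx":0,"dy":0,"dz":0.05,"wx":0,"wy":0,"wz":0,"fingers":0},{"dx":0,"dy":0,"dz":0.05,"wx":0,"wy":0,"wz":0,"fingers":0},{"dx":0,"dy":0,"dz":0,"wx":0,"wy":0,"wz":0,"fingers":255},{"dx":0,"dy":0,"dz":0,"wx":0,"wy":0,"wz":0,"fingers":255},{"dx":0,"dy":0,"dz":0,"wx":0,"wy":0,"wz":0,"fingers":255},{"dx":0,"dy":0,"dz":0,"wx":0,"wy":0,"wz":0,"fingers":255},{"dx":0,"dy":0,"dz":0,"wx":0,"wy":0,"wz":0,"fingers":255},{"dx":0,"dy":0,"dz":0,"wx":0,"wy":0,"wz":0,"fingers":255}]' 60
python3 rel.py 450.5 258.5 33 186
```

```text
clock: 7.08
ee_pos: [451.8, 257.7, 35.3]
ee_rot: [[-0.995, -0.104, 0.003], [-0.104, 0.995, -0.003], [-0.003, -0.003, -1.0]]
wrist_force: [-3.5, -5.6, 16.1]
width: -0.002
grasp_force: 7.8
t 7.075 pos [451.7793 257.7338  35.3103] yaw -174.01164996589134 F [-3.463  -5.5563 16.1339] j [ 0.3964  0.2297 -0.4488  0.8903 -0.0036  0.2919] w -0.0021851426483223356
turn [-0.0009  0.0009 -0.0001] shift after turn [0.0024 0.0018 0.0046]
```

The fingers read fully shut with 16 N upward, so I need to look.

```bash
python3 - <<'E'
from h import *
from workcell import r
o=np.zeros((420,800,3),np.uint8)
p,d=r.read_camera("wrist");o[:,:400]=cv2.resize(p,(400,420))
p,d=r.read_camera("side");np.savez("pics/side1.npz",p=p,d=d,**r.camera_model("side"));o[:,400:]=cv2.resize(p[250:390,160:340],(400,420))
cv2.imwrite("pics/w3.png",o[:,:,::-1])
E
```

```text
(no output)
```

View pics/w3.png

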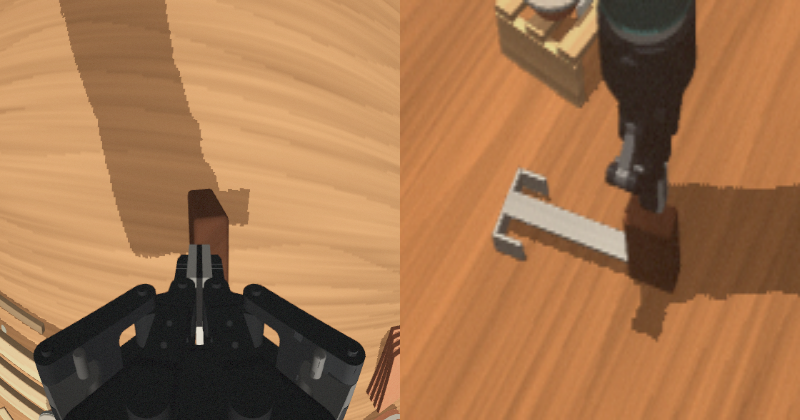

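```bash
python3 - <<'E'
from h import *
from workcell import r
s=load("side1");P=cloud(s);p=s["p"].astype(int)
hsv=cv2.cvtColor(s["p"],cv2.COLOR_RGB2HSV)
m=np.zeros(P.shape[:2],bool);m[300:390,250:300]=1
b=m&(hsv[...,2]<110)&(hsv[...,1]>120)&(P[...,2]>15)&(P[...,2]<90)
q=P[b];print("block pts",b.sum(),np.percentile(q,[2,50,98],axis=0))
top=q[q[:,2]>66];print("top",len(top),cv2.minAreaRect(top[:,:2].astype(np.float32)) if len(top) else 0)
st=np.zeros_like(m);st[300:350,195:270]=1;st&=(hsv[...,1]<70)&(P[...,2]>8)&(P[...,2]<30)
W=P[st][:,:2];print("strip",st.sum(),cv2.minAreaRect(W.astype(np.float32)),np.percentile(P[st][:,2],[2,50,98]))
f=m.copy();f[:]=0;f[290:345,245:290]=1;f&=(hsv[...,1]<70)&(P[...,0]>420)&(P[...,0]<480);print("finger",np.percentile(P[f],[2,50,98],axis=0))
E
```

```text
block pts 539 [[426.60578575 255.52729485  17.16855125]
 [443.18854423 273.78798154  58.97300912]
 [466.57153662 280.0959257   74.9814829 ]]
top 224 ((447.69561767578125, 268.2255859375), (42.521934509277344, 23.945430755615234), 8.70898723602295)
strip 653 ((533.2413330078125, 273.6658935546875), (127.78287506103516, 58.26551818847656), 9.038166999816895) [10.78112775 21.63346118 25.78068498]
finger [[433.12441578 255.24320444  19.6175415 ]
 [442.60738385 301.66168503 166.30862298]
 [478.09155526 319.18206314 187.56282707]]
```

```bash
cat >> h.py <<'E'
def wcloud(m):
    d=m["d"];v,u=np.indices(d.shape);K=m["intrinsics"];x=u-K[0,2];y=v-K[1,2];rr=np.hypot(x,y)+1e-9;th=rr/K[0,0]
    c=np.stack([np.tan(th)*x/rr*d,np.tan(th)*y/rr*d,d],-1)
    return c@m["extrinsics"][:3,:3].T+m["extrinsics"][:3,3]
E
python3 - <<'E'
from h import *
from workcell import r
np.set_printoptions(precision=1,suppress=True)
m=dict(r.camera_model("wrist"));p,d=r.read_camera("wrist");m.update(p=p,d=d)
print("cam",m["extrinsics"],m["intrinsics"][0])
P=wcloud(m);hsv=cv2.cvtColor(p,cv2.COLOR_RGB2HSV)
b=np.zeros(d.shape,bool);b[180:300,250:330]=1;b&=(P[...,2]>62)&(P[...,2]<82)&(hsv[...,1]>90)
print("block top",b.sum(),cv2.minAreaRect(P[b][:,:2].astype(np.float32)),np.median(P[b],0))
def comp(n):
    if n=="now": p,d=r.read_camera("top");m=dict(p=p,d=d,**r.camera_model("top"))
    else: m=load(n)
    P=cloud(m);h=cv2.cvtColor(m["p"],cv2.COLOR_RGB2HSV);z=P[...,2]
    k=(h[...,1]<90)&(abs(P[...,0]-550)<90)&(abs(P[...,1]-270)<50)&(z>12)&(z<28)
    # plate+strip: strip axis by regression of row centres
    w=k&(P[...,0]>480)&(P[...,0]<565); v=np.unique(np.nonzero(w)[0])
    c=np.array([plane(m,[(np.nonzero(w[i])[0].mean(),i)],18)[0,:2] for i in v])
    f=np.polyfit(c[:,0],c[:,1],1); print(n,"strip yaw",np.degrees(np.arctan(f[0])),"y at x=450",np.polyval(f,450),"max x",P[k][:,0].max())
comp("top0");comp("now")
E
```

```text
cam [[ -0.1   1.    0.3 384.6]
 [  1.    0.1   0.  252.3]
 [ -0.    0.3  -1.  215.6]
 [  0.    0.    0.    1. ]] [325.2   0.  278.8]
block top 2105 ((440.0690002441406, 269.1875305175781), (39.728965759277344, 28.853336334228516), 63.5384635925293) [435.1 266.9  71.6]
top0 strip yaw 8.971163353026606 y at x=450 256.89428505773856 max x 600.8076908578082
now strip yaw 8.920028358675118 y at x=450 259.5847843550068 max x 600.2838898377548
```

```bash
python3 - <<'E'
from h import *
from workcell import r
np.set_printoptions(precision=0,suppress=True,linewidth=200)
m=dict(r.camera_model("wrist"));p,d=r.read_camera("wrist");m.update(p=p,d=d);P=wcloud(m)
for v in range(185,330,10):
    print(v,[tuple(int(x) for x in P[v,u])+(int(p[v,u].max()),) for u in (250,265,272,280,288,296,305,315,325)])
E
```

```text
185 [(429, 236, -2, 156), (428, 246, 0, 155), (428, 251, 0, 155), (427, 256, -1, 154), (426, 262, 0, 154), (426, 267, 0, 153), (425, 273, 0, 213), (424, 280, 0, 218), (424, 287, -1, 219)]
195 [(436, 237, 0, 153), (431, 247, 17, 63), (429, 252, 21, 59), (429, 256, 22, 57), (428, 261, 22, 58), (427, 266, 23, 62), (432, 274, -1, 157), (432, 281, -2, 161), (431, 288, 0, 160)]
205 [(443, 237, 0, 149), (432, 248, 36, 60), (429, 252, 46, 63), (428, 256, 47, 57), (428, 261, 48, 64), (427, 265, 50, 64), (426, 269, 50, 62), (438, 282, 0, 154), (437, 289, 0, 155)]
215 [(450, 238, 0, 154), (439, 249, 32, 56), (429, 253, 64, 62), (428, 256, 67, 61), (427, 260, 68, 59), (427, 264, 68, 58), (426, 268, 68, 61), (426, 273, 66, 66), (445, 290, 0, 152)]
225 [(458, 238, 0, 147), (447, 249, 26, 56), (432, 253, 72, 92), (431, 257, 73, 111), (431, 260, 72, 111), (431, 264, 71, 112), (431, 268, 70, 109), (430, 273, 71, 101), (452, 291, -1, 187)]
235 [(465, 239, -1, 154), (456, 250, 20, 79), (437, 254, 72, 92), (436, 257, 73, 113), (436, 261, 73, 112), (435, 265, 72, 105), (435, 269, 72, 104), (435, 274, 71,
[... 1056 characters left out ...]
58, 109, 59), (437, 260, 125, 30), (437, 263, 124, 31), (436, 265, 125, 28), (436, 269, 125, 26), (441, 274, 116, 26)]
305 [(438, 248, 131, 29), (438, 253, 131, 30), (445, 255, 119, 36), (450, 259, 110, 54), (440, 260, 127, 31), (437, 262, 130, 31), (437, 265, 130, 28), (431, 266, 139, 29), (431, 269, 139, 29)]
315 [(433, 249, 144, 29), (437, 253, 138, 21), (449, 256, 120, 33), (455, 259, 110, 55), (447, 261, 121, 43), (432, 261, 143, 31), (431, 263, 144, 27), (431, 266, 145, 30), (432, 269, 143, 22)]
325 [(433, 249, 148, 28), (439, 253, 140, 29), (454, 256, 119, 29), (460, 260, 109, 56), (451, 262, 121, 49), (434, 261, 145, 29), (432, 263, 149, 25), (431, 266, 148, 25), (432, 268, 147, 32)]
```

The depth shows the shut fingers over or in the block's top, not around it. I'll raise gently, reopen and recheck.

```bash
cat > wl.py <<'E'
from h import *
from workcell import r
import sys
np.set_printoptions(precision=1,suppress=True)
s=r.read_state();m=dict(r.camera_model("wrist"));p,d=r.read_camera("wrist");m.update(p=p,d=d);P=wcloud(m);hsv=cv2.cvtColor(p,cv2.COLOR_RGB2HSV)
np.savez("pics/wl.npz",**m)
R=s["ee_rot"];Q=(P-s["ee_pos"])@R  # tool coords
k=(d>0)&(hsv[...,1]<100)&(abs(Q[...,0])<25)&(abs(Q[...,1])<60)&(Q[...,2]<12)&(Q[...,2]>-60)
for sg in(-1,1):
    q=Q[k&(Q[...,1]*sg>0)]; print("finger",sg,len(q),np.percentile(q,[1,50,99],axis=0) if len(q) else "")
b=(P[...,2]>66)&(P[...,2]<78)&(hsv[...,1]>110)&(hsv[...,0]<12)&(abs(P[...,1]-262)<40)&(abs(P[...,0]-450)<45)
if b.sum()>20: print("blocktop",b.sum(),cv2.minAreaRect(P[b][:,:2].astype(np.float32)),P[b].mean(0))
print(s["clock"],s["ee_pos"],s["wrist_force"],s["width"],s["grasp_force"])
E
python3 -m crank '[{"dx":0,"dy":0,"dz":-0.02,"wx":0,"wy":0,"wz":0,"fingers":255},{"dx":0,"dy":0,"dz":-0.02,"wx":0,"wy":0,"wz":0,"fingers":255}]'; python3 wl.py
python3 -m crank '[{"dx":0,"dy":0,"dz":-0.05,"wx":0,"wy":0,"wz":0,"fingers":255},{"dx":0,"dy":0,"dz":-0.05,"wx":0,"wy":0,"wz":0,"fingers":255},{"dx":0,"dy":0,"dz":0,"wx":0,"wy":0,"wz":0,"fingers":255}]'; python3 wl.py
```

```text
clock: 7.58
ee_pos: [450.6, 258.7, 53.0]
ee_rot: [[-0.994, -0.105, 0.001], [-0.105, 0.994, -0.0], [-0.001, -0.0, -1.0]]
wrist_force: [-0.1, -0.1, -0.2]
width: -0.004
grasp_force: 0.0
finger -1 405 [[  2.9 -12.3 -59.9]
 [  9.1  -5.6 -52.8]
 [ 12.9  -0.3 -18.5]]
finger 1 467 [[  2.8   0.1 -59.8]
 [ 11.8   6.5 -52.4]
 [ 12.9  13.9 -18.3]]
blocktop 1578 ((441.42572021484375, 258.2883605957031), (25.09026527404785, 23.318161010742188), 7.778850078582764) [438.8 257.9  71.2]
7.575 [450.6 258.7  53. ] [-0.1 -0.1 -0.2] -0.0035612334600859667 0.0
clock: 8.0
ee_pos: [452.4, 259.5, 104.3]
ee_rot: [[-0.994, -0.105, 0.005], [-0.105, 0.994, 0.001], [-0.005, 0.001, -1.0]]
wrist_force: [-0.0, 0.6, -0.1]
width: 0.001
grasp_force: 0.0
finger -1 387 [[  7.7 -12.2 -59.8]
 [ 11.7  -5.5 -52.8]
 [ 12.9  -0.2 -42.5]]
finger 1 457 [[  7.7   0.2 -59.7]
 [ 11.9   6.4 -52.7]
 [ 12.9  13.9 -42.7]]
blocktop 1847 ((449.8341369628906, 259.43414306640625), (41.47691345214844, 23.530927658081055), 7.662694931030273) [448.7 259.4  71.4]
8.0 [452.4 259.5 104.3] [-0.   0.6 -0.1] 0.000660114179572273 0.0
```

```bash
python3 - <<'E'
from h import *
from workcell import r
np.set_printoptions(precision=1,suppress=True)
s=r.read_state();p,d=r.read_camera("side");m=dict(p=p,d=d,**r.camera_model("side"));P=cloud(m);Q=(P-s["ee_pos"])@s["ee_rot"]
k=(d>0)&(abs(Q[...,0])<30)&(abs(Q[...,1])<30)&(P[...,2]>85)
h,e=np.histogram(Q[k][:,2],bins=np.arange(-120,30,6));print(list(zip(e.astype(int),h)))
w=load("wl");
o=np.zeros((420,760,3),np.uint8);o[:,:400]=cv2.resize(w["p"],(400,420));o[:,400:]=cv2.resize(p[230:390,180:320],(360,420));cv2.imwrite("pics/w4.png",o[:,:,::-1])
E
```

```text
[(np.int64(-120), np.int64(27)), (np.int64(-114), np.int64(34)), (np.int64(-108), np.int64(44)), (np.int64(-102), np.int64(12)), (np.int64(-96), np.int64(43)), (np.int64(-90), np.int64(41)), (np.int64(-84), np.int64(12)), (np.int64(-78), np.int64(6)), (np.int64(-72), np.int64(15)), (np.int64(-66), np.int64(25)), (np.int64(-60), np.int64(28)), (np.int64(-54), np.int64(31)), (np.int64(-48), np.int64(16)), (np.int64(-42), np.int64(4)), (np.int64(-36), np.int64(0)), (np.int64(-30), np.int64(0)), (np.int64(-24), np.int64(0)), (np.int64(-18), np.int64(0)), (np.int64(-12), np.int64(0)), (np.int64(-6), np.int64(0)), (np.int64(0), np.int64(0)), (np.int64(6), np.int64(0)), (np.int64(12), np.int64(0)), (np.int64(18), np.int64(0))]
```

View pics/w4.png

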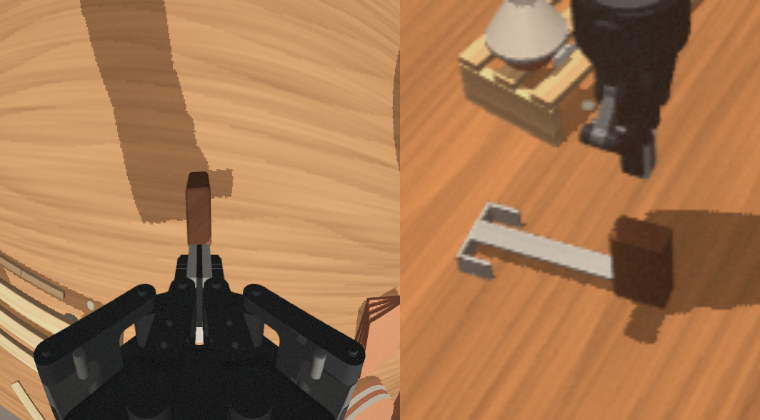

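The pictures show the shut tips about 42 mm above the reported TCP (both cameras agree), and the probe still stands level with its block at about (449.5,259.4). I'll count the tip as 42 mm above the reported z.

```bash
python3 -m crank '[{"dx":0.004,"dy":0,"dz":0,"wx":0,"wy":-0.0015,"wz":-0.013,"fingers":0},{"dx":0,"dy":0,"dz":0,"wx":0,"wy":0,"wz":0,"fingers":0},{"dx":0,"dy":0,"dz":0,"wx":0,"wy":0,"wz":0,"fingers":0},{"dx":0,"dy":0,"dz":0,"wx":0,"wy":0,"wz":0,"fingers":0},{"dx":0,"dy":0,"dz":0.05,"wx":0,"wy":0,"wz":0,"fingers":0},{"dx":0,"dy":0,"dz":0.05,"wx":0,"wy":0,"wz":0,"fingers":0},{"dx":0,"dy":0,"dz":0.04,"wx":0,"wy":0,"wz":0,"fingers":0},{"dx":0,"dy":0,"dz":0.04,"wx":0,"wy":0,"wz":0,"fingers":0}]' 60
python3 -m crank '[{"dx":0,"dy":0,"dz":0.02,"wx":0,"wy":0,"wz":0,"fingers":0},{"dx":0,"dy":0,"dz":0.02,"wx":0,"wy":0,"wz":0,"fingers":0},{"dx":0,"dy":0,"dz":0,"wx":0,"wy":0,"wz":0,"fingers":255},{"dx":0,"dy":0,"dz":0,"wx":0,"wy":0,"wz":0,"fingers":255},{"dx":0,"dy":0,"dz":0,"wx":0,"wy":0,"wz":0,"fingers":255},{"dx":0,"dy":0,"dz":0,"wx":0,"wy":0,"wz":0,"fingers":255},{"dx":0,"dy":0,"dz":0,"wx":0,"wy":0,"wz":0,"fingers":255}]'
python3 rel.py 450 260 -9 188.5
```

```text
clock: 9.1
ee_pos: [448.8, 258.3, 11.4]
ee_rot: [[-0.989, -0.145, 0.005], [-0.145, 0.989, -0.0], [-0.005, -0.001, -1.0]]
wrist_force: [-0.8, 0.1, 0.2]
width: 0.999
grasp_force: 0.0
clock: 9.98
ee_pos: [449.6, 258.6, -7.1]
ee_rot: [[-0.989, -0.145, 0.006], [-0.145, 0.989, 0.0], [-0.006, -0.0, -1.0]]
wrist_force: [-0.2, -0.3, 4.5]
width: 0.28
grasp_force: 59.3
t 9.975 pos [449.6099 258.5703  -7.1319] yaw -171.64761633896345 F [-0.2484 -0.3291  4.4739] j [ 0.3985  0.2796 -0.4935  0.7919 -0.002   0.2527] w 0.2804837416164803
turn [-0.0001  0.0019 -0.0008] shift after turn [-0.0012  0.0027  0.0037]
```

```bash
python3 -m crank '[{"dx":0,"dy":0,"dz":-0.02,"wx":0,"wy":0,"wz":0,"fingers":255},{"dx":0,"dy":0,"dz":-0.014,"wx":0,"wy":0,"wz":0,"fingers":255},{"dx":0.035,"dy":0,"dz":0,"wx":0,"wy":0,"wz":0.0445,"fingers":255},{"dx":0,"dy":0,"dz":0,"wx":0,"wy":0,"wz":0.0445,"fingers":255},{"dx":0,"dy":-0.0683,"dz":0,"wx":0,"wy":0,"wz":0,"fingers":255},{"dx":0,"dy":-0.0683,"dz":0,"wx":0,"wy":0,"wz":0,"fingers":255},{"dx":0,"dy":-0.0683,"dz":0,"wx":0,"wy":0,"wz":0,"fingers":255},{"dx":0,"dy":-0.0683,"dz":0,"wx":0,"wy":0,"wz":0,"fingers":255},{"dx":0,"dy":-0.0683,"dz":0,"wx":0,"wy":0,"wz":0,"fingers":255},{"dx":0,"dy":0,"dz":0,"wx":0,"wy":0,"wz":0,"fingers":255},{"dx":0,"dy":0,"dz":0,"wx":0,"wy":0,"wz":0,"fingers":255}]'
cat > probe.py <<'E'
from h import *
from workcell import r
import subprocess
np.set_printoptions(precision=1,suppress=True)
s=r.read_state();print("TCP rack",rk(s["ee_pos"]),"z",s["ee_pos"][2],"tilt",s["ee_rot"][2,:2]*1000,"F",s["wrist_force"])
for n in("top","side"):
    p,d=r.read_camera(n);m=dict(p=p,d=d,**r.camera_model(n));np.savez(f"pics/{n}L.npz",**m)
    P=cloud(m);h=cv2.cvtColor(p,cv2.COLOR_RGB2HSV);q=rk(P.reshape(-1,3)).reshape(P.shape[:2]+(2,))
    t=rk(s["ee_pos"])[0]
    k=(h[...,1]<80)&(h[...,2]>70)&(q[...,0]>t[0]+30)&(q[...,0]<min(t[0]+160,-46))&(abs(q[...,1]-t[1])<45)&(P[...,2]>3)&(P[...,2]<60)
    st=k&(q[...,0]<t[0]+110);z=np.median(P[st][:,2])
    vv,uu=np.nonzero(k);w=rk(plane(m,np.c_[uu,vv],s["ee_pos"][2]+7+20))
    f=np.polyfit(q[st][:,0],q[st][:,1],1)
    print(n,k.sum(),"strip z",z,"strip yaw",np.degrees(np.arctan(f[0])),"hull x max",np.percentile(w[:,0],99.5),"cup y range",np.percentile(w[w[:,0]>t[0]+115][:,1],[1,99]) if (w[:,0]>t[0]+115).any() else "")
E
python3 probe.py
```

```text
clock: 11.35
ee_pos: [408.9, 86.8, 9.2]
ee_rot: [[-0.991, 0.134, 0.005], [0.134, 0.991, 0.0], [-0.005, 0.001, -1.0]]
wrist_force: [-0.8, -0.1, -2.4]
width: 0.275
grasp_force: 59.6
TCP rack [[-214.9   51.8]] z 9.204364052630615 tilt [-5.1  1.2] F [-0.8 -0.1 -2.4]
top 594 strip z 35.30115219954348 strip yaw 1.037682228139807 hull x max -65.76139503720698 cup y range [21.8 78.6]
side 491 strip z 36.20872564241091 strip yaw -0.7043599085633998 hull x max -65.56084500949288 cup y range [24.6 94.3]
```

```bash
python3 -m crank '[{"dx":0,"dy":0.0126,"dz":0,"wx":0,"wy":0,"wz":0,"fingers":255},{"dx":-0.029,"dy":0,"dz":0,"wx":0,"wy":0,"wz":0,"fingers":255},{"dx":-0.029,"dy":0,"dz":0,"wx":0,"wy":0,"wz":0,"fingers":255},{"dx":-0.029,"dy":0,"dz":0,"wx":0,"wy":0,"wz":0,"fingers":255},{"dx":-0.029,"dy":0,"dz":0,"wx":0,"wy":0,"wz":0,"fingers":255},{"dx":-0.029,"dy":0,"dz":0,"wx":0,"wy":0,"wz":0,"fingers":255},{"dx":-0.029,"dy":0,"dz":0,"wx":0,"wy":0,"wz":0,"fingers":255},{"dx":-0.029,"dy":0,"dz":0,"wx":0,"wy":0,"wz":0,"fingers":255},{"dx":-0.029,"dy":0,"dz":0,"wx":0,"wy":0,"wz":0,"fingers":255},{"dx":0,"dy":0,"dz":0,"wx":0,"wy":0,"wz":0,"fingers":255},{"dx":0,"dy":0,"dz":0,"wx":0,"wy":0,"wz":0,"fingers":255}]'
python3 - <<'E'
from h import *
from workcell import r
np.set_printoptions(precision=1,suppress=True)
s=r.read_state();print("TCP rack",rk(s["ee_pos"]),s["ee_pos"][2],s["wrist_force"])
p,d=r.read_camera("top");a=cv2.resize(p[145:260,180:340],(800,575),interpolation=cv2.INTER_CUBIC);cv2.imwrite("pics/t5.png",a[:,:,::-1]);np.savez("pics/top5.npz",p=p,d=d,**r.camera_model("top"))
E
```

```text
clock: 12.82
ee_pos: [523.8, 77.3, 9.3]
ee_rot: [[-0.991, 0.133, 0.003], [0.133, 0.991, -0.0], [-0.003, 0.0, -1.0]]
wrist_force: [0.1, 0.6, -1.8]
width: 0.273
grasp_force: 59.6
TCP rack [[-99.8  57.7]] 9.265736783353733 [ 0.1  0.6 -1.8]
```

View pics/t5.png

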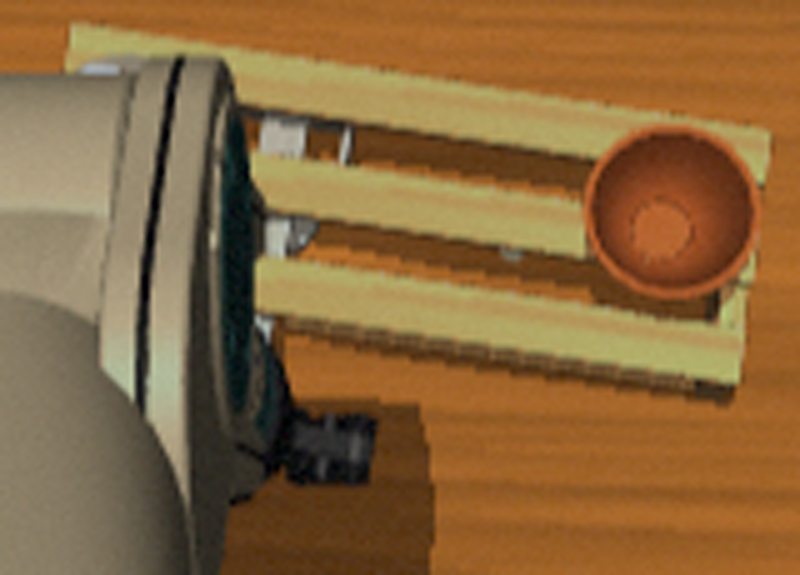

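The strip shows in the gaps at (285,135) and the right ear at (345,145). The disc's right edge is at (300,235), inside the ear. I'll lower gently.

```bash
python3 -m crank '[{"dx":0,"dy":0,"dz":0.006,"wx":0,"wy":0,"wz":0,"fingers":255},{"dx":0,"dy":0,"dz":0.006,"wx":0,"wy":0,"wz":0,"fingers":255},{"dx":0,"dy":0,"dz":0.006,"wx":0,"wy":0,"wz":0,"fingers":255},{"dx":0,"dy":0,"dz":0,"wx":0,"wy":0,"wz":0,"fingers":255}]'
python3 -m crank '[{"dx":0,"dy":0,"dz":0.006,"wx":0,"wy":0,"wz":0,"fingers":255},{"dx":0,"dy":0,"dz":0.006,"wx":0,"wy":0,"wz":0,"fingers":255},{"dx":0,"dy":0,"dz":0,"wx":0,"wy":0,"wz":0,"fingers":255},{"dx":0,"dy":0,"dz":0,"wx":0,"wy":0,"wz":0,"fingers":255}]'
```

```text
clock: 13.38
ee_pos: [524.0, 77.3, 0.1]
ee_rot: [[-0.991, 0.133, 0.004], [0.133, 0.991, -0.0], [-0.004, 0.0, -1.0]]
wrist_force: [-0.2, -0.2, -2.3]
width: 0.276
grasp_force: 59.6
clock: 13.88
ee_pos: [524.6, 77.3, -5.5]
ee_rot: [[-0.991, 0.133, 0.005], [0.133, 0.991, -0.0], [-0.005, 0.0, -1.0]]
wrist_force: [0.6, 0.4, -1.0]
width: 0.273
grasp_force: 59.6
```

```bash
python3 -m crank '[{"dx":0.006,"dy":0,"dz":0,"wx":0,"wy":0,"wz":0,"fingers":255},{"dx":0.006,"dy":0,"dz":0,"wx":0,"wy":0,"wz":0,"fingers":255},{"dx":0.006,"dy":0,"dz":0,"wx":0,"wy":0,"wz":0,"fingers":255},{"dx":0.005,"dy":0,"dz":0,"wx":0,"wy":0,"wz":0,"fingers":255},{"dx":0.005,"dy":0,"dz":0,"wx":0,"wy":0,"wz":0,"fingers":255},{"dx":0.005,"dy":0,"dz":0,"wx":0,"wy":0,"wz":0,"fingers":255},{"dx":0.005,"dy":0,"dz":0,"wx":0,"wy":0,"wz":0,"fingers":255},{"dx":0,"dy":0.005,"dz":0,"wx":0,"wy":0,"wz":0,"fingers":255},{"dx":0,"dy":0.005,"dz":0,"wx":0,"wy":0,"wz":0,"fingers":255},{"dx":0,"dy":0.005,"dz":0,"wx":0,"wy":0,"wz":0,"fingers":255},{"dx":0,"dy":0.005,"dz":0,"wx":0,"wy":0,"wz":0,"fingers":255}]'
cat > st.py <<'E'
from h import *
from workcell import r
np.set_printoptions(precision=1,suppress=True)
s=r.read_state();t=rk(s["ee_pos"])[0];print("cup rack",t+[145,0],"z",s["ee_pos"][2],"F rack",s["wrist_force"][:2]@np.c_[X,Y],s["wrist_force"][2])
for n in("top","side"):
    p,d=r.read_camera(n);m=dict(p=p,d=d,**r.camera_model(n));P=cloud(m);h=cv2.cvtColor(p,cv2.COLOR_RGB2HSV);q=rk(P.reshape(-1,3)).reshape(P.shape[:2]+(2,))
    k=(h[...,1]<95)&(h[...,2]>50)&(q[...,0]>-130)&(q[...,0]<60)&(abs(q[...,1]-75)<60)&(P[...,2]>5)&(P[...,2]<13.5)
    nn,l,S,c=cv2.connectedComponentsWithStats(k.astype(np.uint8))
    for i in range(1,nn):
        if S[i,4]>6: print(n,S[i,4],q[l==i].min(0),q[l==i].max(0),P[l==i][:,2].mean())
E
python3 st.py
```

```text
clock: 15.25
ee_pos: [507.1, 89.8, -5.6]
ee_rot: [[-0.991, 0.134, 0.005], [0.134, 0.991, -0.001], [-0.005, 0.0, -1.0]]
wrist_force: [-0.3, -0.6, -1.8]
width: 0.276
grasp_force: 59.6
cup rack [27.  67.8] z -5.607527244773834 F rack [-0.2 -0.7] -1.7976818203855127
top 45 [-11.8  42. ] [ 6.8 57.4] 9.306163749359373
side 13 [13.6 40.9] [29.  49.1] 9.230982263551045
side 8 [14.8 70.2] [21.8 80.4] 9.825464145745514
side 9 [15.  96.8] [28.4 98.6] 9.598315904393795
```

```bash
python3 -m crank '[{"dx":0,"dy":0.005,"dz":0,"wx":0,"wy":0,"wz":0,"fingers":255},{"dx":0,"dy":0.005,"dz":0,"wx":0,"wy":0,"wz":0,"fingers":255},{"dx":0,"dy":0.005,"dz":0,"wx":0,"wy":0,"wz":0,"fingers":255},{"dx":0,"dy":0.005,"dz":0,"wx":0,"wy":0,"wz":0,"fingers":255},{"dx":0,"dy":0.005,"dz":0,"wx":0,"wy":0,"wz":0,"fingers":255},{"dx":0,"dy":0.005,"dz":0,"wx":0,"wy":0,"wz":0,"fingers":255},{"dx":0,"dy":0.005,"dz":0,"wx":0,"wy":0,"wz":0,"fingers":255},{"dx":0,"dy":0.005,"dz":0,"wx":0,"wy":0,"wz":0,"fingers":255},{"dx":0,"dy":0.005,"dz":0,"wx":0,"wy":0,"wz":0,"fingers":255},{"dx":0,"dy":0.005,"dz":0,"wx":0,"wy":0,"wz":0,"fingers":255},{"dx":0,"dy":0.003,"dz":0,"wx":0,"wy":0,"wz":0,"fingers":255},{"dx":0.003,"dy":0,"dz":0,"wx":0,"wy":0,"wz":0,"fingers":255}]'
python3 st.py
python3 -m crank '[{"dx":0.005,"dy":0,"dz":0,"wx":0,"wy":0,"wz":0,"fingers":255},{"dx":0.005,"dy":0,"dz":0,"wx":0,"wy":0,"wz":0,"fingers":255},{"dx":0.005,"dy":0,"dz":0,"wx":0,"wy":0,"wz":0,"fingers":255},{"dx":0.005,"dy":0,"dz":0,"wx":0,"wy":0,"wz":0,"fingers":255},{"dx":0.005,"dy":0,"dz":0,"wx":0,"wy":0,"wz":0,"fingers":255},{"dx":0.005,"dy":0,"dz":0,"wx":0,"wy":0,"wz":0,"fingers":255}]'; python3 st.py
```

```text
clock: 16.85
ee_pos: [509.5, 116.5, -5.5]
ee_rot: [[-0.991, 0.133, 0.005], [0.133, 0.991, 0.0], [-0.005, 0.001, -1.0]]
wrist_force: [0.6, 0.3, -1.9]
width: 0.273
grasp_force: 59.6
cup rack [25.9 94.6] z -5.482434125560494 F rack [0.5 0.4] -1.8794547578936318
top 46 [-10.2  70. ] [ 7.1 84.2] 9.309180766623077
side 11 [15.6 68.3] [24.6 75.3] 9.853035916595083
side 13 [ 14.3 100. ] [ 28.1 110.8] 9.320418608289069
clock: 17.7
ee_pos: [494.3, 118.2, -5.5]
ee_rot: [[-0.991, 0.133, 0.005], [0.133, 0.991, -0.0], [-0.005, 0.001, -1.0]]
wrist_force: [1.2, 1.2, -0.9]
width: 0.271
grasp_force: 59.6
cup rack [10.5 94.3] z -5.539474735434653 F rack [1.  1.3] -0.9412795189927634
top 48 [-11.3  69. ] [ 5.9 84.3] 8.648871308194941
side 13 [-25.9  97.9] [-17.9 108.1] 8.394149256598606
```

```bash
python3 -m crank '[{"dx":0.004,"dy":0,"dz":0,"wx":0,"wy":0,"wz":0,"fingers":255},{"dx":0.004,"dy":0,"dz":0,"wx":0,"wy":0,"wz":0,"fingers":255},{"dx":0.004,"dy":0,"dz":0,"wx":0,"wy":0,"wz":0,"fingers":255}]'
python3 -m crank '[{"dx":0.004,"dy":0,"dz":0,"wx":0,"wy":0,"wz":0,"fingers":255},{"dx":0.004,"dy":0,"dz":0,"wx":0,"wy":0,"wz":0,"fingers":255},{"dx":0.004,"dy":0,"dz":0,"wx":0,"wy":0,"wz":0,"fingers":255}]'; python3 st.py
```

```text
clock: 18.18
ee_pos: [488.2, 119.0, -5.7]
ee_rot: [[-0.991, 0.133, 0.005], [0.133, 0.991, -0.0], [-0.005, 0.001, -1.0]]
wrist_force: [0.5, 0.1, -0.9]
width: 0.273
grasp_force: 59.7
clock: 18.55
ee_pos: [482.2, 119.8, -5.7]
ee_rot: [[-0.991, 0.133, 0.005], [0.133, 0.991, -0.0], [-0.005, 0.001, -1.0]]
wrist_force: [0.4, 0.0, -0.6]
width: 0.276
grasp_force: 59.7
cup rack [-1.6 94.3] z -5.707466470643061 F rack [0.4 0.1] -0.6483877056635422
top 16 [-11.   72.8] [-1.3 83.1] 8.347394739999437
side 17 [-30.7  65.4] [-18.1  75.8] 10.28939527713682
side 31 [-37.4  97.4] [-17.3 109.2] 9.21564700343573
```

```bash
python3 -m crank '[{"dx":0.006,"dy":0,"dz":0,"wx":0,"wy":0,"wz":0,"fingers":255},{"dx":0.006,"dy":0,"dz":0,"wx":0,"wy":0,"wz":0,"fingers":255},{"dx":0.006,"dy":0,"dz":0,"wx":0,"wy":0,"wz":0,"fingers":255},{"dx":0.006,"dy":0,"dz":0,"wx":0,"wy":0,"wz":0,"fingers":255},{"dx":0.006,"dy":0,"dz":0,"wx":0,"wy":0,"wz":0,"fingers":255},{"dx":0.006,"dy":0,"dz":0,"wx":0,"wy":0,"wz":0,"fingers":255},{"dx":0.006,"dy":0,"dz":0,"wx":0,"wy":0,"wz":0,"fingers":255},{"dx":0.006,"dy":0,"dz":0,"wx":0,"wy":0,"wz":0,"fingers":255},{"dx":0.006,"dy":0,"dz":0,"wx":0,"wy":0,"wz":0,"fingers":255},{"dx":0.006,"dy":0,"dz":0,"wx":0,"wy":0,"wz":0,"fingers":255},{"dx":0.006,"dy":0,"dz":0,"wx":0,"wy":0,"wz":0,"fingers":255}]'; python3 st.py
python3 -m crank '[{"dx":0.006,"dy":0,"dz":0,"wx":0,"wy":0,"wz":0,"fingers":255},{"dx":0.006,"dy":0,"dz":0,"wx":0,"wy":0,"wz":0,"fingers":255},{"dx":0.006,"dy":0,"dz":0,"wx":0,"wy":0,"wz":0,"fingers":255},{"dx":0.006,"dy":0,"dz":0,"wx":0,"wy":0,"wz":0,"fingers":255},{"dx":0.006,"dy":0,"dz":0,"wx":0,"wy":0,"wz":0,"fingers":255},{"dx":0.006,"dy":0,"dz":0,"wx":0,"wy":0,"wz":0,"fingers":255},{"dx":0.006,"dy":0,"dz":0,"wx":0,"wy":0,"wz":0,"fingers":255},{"dx":0.006,"dy":0,"dz":0,"wx":0,"wy":0,"wz":0,"fingers":255},{"dx":0.006,"dy":0,"dz":0,"wx":0,"wy":0,"wz":0,"fingers":255},{"dx":0.006,"dy":0,"dz":0,"wx":0,"wy":0,"wz":0,"fingers":255},{"dx":0.006,"dy":0,"dz":0,"wx":0,"wy":0,"wz":0,"fingers":255},{"dx":-0.006,"dy":0,"dz":0,"wx":0,"wy":0,"wz":0,"fingers":255}]'; python3 st.py
```

```text
clock: 20.02
ee_pos: [449.5, 124.2, -5.8]
ee_rot: [[-0.991, 0.133, 0.005], [0.133, 0.991, -0.0], [-0.005, 0.001, -1.0]]
wrist_force: [1.0, -0.6, -1.8]
width: 0.277
grasp_force: 59.7
cup rack [-34.6  94.3] z -5.811453467884115 F rack [ 1.1 -0.5] -1.7932654906328631
top 93 [-71.8  69.3] [-38.   84.2] 8.840161120937882
top 8 [-59.8 104.8] [-48.1 108.1] 8.522057113398887
side 37 [-65.5  66.9] [-33.4  76.2] 9.648894858685047
side 8 [-34.3 100. ] [-32.2 110.9] 8.962431023530016
side 50 [-72.5  96.6] [-39.7 109.7] 8.93442595192763
side 25 [-60.1 120.5] [-33.9 124.5] 9.234506218488955
clock: 21.62
ee_pos: [418.9, 128.2, -6.2]
ee_rot: [[-0.991, 0.133, 0.003], [0.133, 0.991, -0.0], [-0.003, 0.0, -1.0]]
wrist_force: [-0.9, 0.1, -1.6]
width: 0.273
grasp_force: 59.7
cup rack [-65.5  94.2] z -6.23606731570308 F rack [-0.9 -0.1] -1.5830968842051778
top 94 [-104.7   69.4] [-69.2  83.8] 8.777838539925458
top 8 [-90.9 104.9] [-79.2 107.6] 8.749528959689997
side 41 [-98.5  65.1] [-62.3  77.4] 9.649121423646847
side 10 [-64.1  98.2] [-62.  110.3] 9.109784296417297
side 53 [-104.3   98. ] [-74.1 111.1] 9.039479007521575
side 22 [-89.2 122. ] [-62.3 125.6] 9.290070709825578
```

```bash
python3 -m crank '[{"dx":0,"dy":-0.005,"dz":0,"wx":0,"wy":0,"wz":0,"fingers":255},{"dx":0,"dy":0,"dz":-0.01,"wx":0,"wy":0,"wz":0,"fingers":255},{"dx":0,"dy":0,"dz":-0.02,"wx":0,"wy":0,"wz":0,"fingers":255},{"dx":0,"dy":0,"dz":-0.03,"wx":0,"wy":0,"wz":0,"fingers":255},{"dx":0,"dy":0,"dz":-0.03,"wx":0,"wy":0,"wz":0,"fingers":255},{"dx":0,"dy":0,"dz":0,"wx":0,"wy":0,"wz":0,"fingers":255},{"dx":0,"dy":0.06,"dz":0,"wx":0,"wy":0,"wz":0,"fingers":255},{"dx":0,"dy":0.06,"dz":0,"wx":0,"wy":0,"wz":0,"fingers":255},{"dx":0,"dy":0.06,"dz":0,"wx":0,"wy":0,"wz":0,"fingers":255},{"dx":0,"dy":0.06,"dz":0,"wx":0,"wy":0,"wz":0,"fingers":255},{"dx":0,"dy":0.06,"dz":0,"wx":0,"wy":0,"wz":0,"fingers":255},{"dx":0,"dy":0,"dz":0.05,"wx":0,"wy":0,"wz":0,"fingers":255}]'
python3 -m crank '[{"dx":0,"dy":0,"dz":0.03,"wx":0,"wy":0,"wz":0,"fingers":255},{"dx":0,"dy":0,"dz":0.004,"wx":0,"wy":0,"wz":0,"fingers":255},{"dx":0,"dy":0,"dz":0,"wx":0,"wy":0,"wz":0,"fingers":255},{"dx":0,"dy":0,"dz":0,"wx":0,"wy":0,"wz":0,"fingers":255}]'; python3 st.py
```

```text
clock: 23.22
ee_pos: [442.8, 277.7, 15.8]
ee_rot: [[-0.991, 0.131, 0.011], [0.131, 0.991, 0.003], [-0.01, 0.005, -1.0]]
wrist_force: [1.0, 0.1, -1.8]
width: 0.275
grasp_force: 59.8
clock: 23.72
ee_pos: [440.3, 274.5, -2.1]
ee_rot: [[-0.991, 0.134, 0.006], [0.134, 0.991, 0.001], [-0.006, 0.001, -1.0]]
wrist_force: [-0.2, 0.1, -1.2]
width: 0.276
grasp_force: 59.8
cup rack [-63.7 242. ] z -2.1441796324006073 F rack [-0.2  0. ] -1.233370656166709
top 259 [-106.    68.6] [-67.9 107.4] 8.95545341874202
```

The disc lies flat at rack x −106 to −68, wholly in front. Now I'll set the probe down.

```bash
python3 -m crank '[{"dx":0,"dy":0,"dz":0.006,"wx":0,"wy":0,"wz":0,"fingers":255},{"dx":0,"dy":0,"dz":0.004,"wx":0,"wy":0,"wz":0,"fingers":255},{"dx":0,"dy":0,"dz":0,"wx":0,"wy":0,"wz":0,"fingers":255},{"dx":0,"dy":0,"dz":0,"wx":0,"wy":0,"wz":0,"fingers":255}]'
```

```text
clock: 24.32
ee_pos: [439.8, 274.5, -7.1]
ee_rot: [[-0.991, 0.133, 0.005], [0.133, 0.991, -0.0], [-0.005, 0.001, -1.0]]
wrist_force: [-1.9, -0.4, 4.0]
width: 0.272
grasp_force: 60.6
```

Contact: 4 N up at the same height as at pick-up. I'll release and retreat upward.

```bash
python3 -m crank '[{"dx":0,"dy":0,"dz":0,"wx":0,"wy":0,"wz":0,"fingers":120},{"dx":0,"dy":0,"dz":0,"wx":0,"wy":0,"wz":0,"fingers":60},{"dx":0,"dy":0,"dz":0,"wx":0,"wy":0,"wz":0,"fingers":0},{"dx":0,"dy":0,"dz":0,"wx":0,"wy":0,"wz":0,"fingers":0},{"dx":0,"dy":0,"dz":0,"wx":0,"wy":0,"wz":0,"fingers":0},{"dx":0,"dy":0,"dz":-0.02,"wx":0,"wy":0,"wz":0,"fingers":0},{"dx":0,"dy":0,"dz":-0.05,"wx":0,"wy":0,"wz":0,"fingers":0},{"dx":0,"dy":0,"dz":-0.08,"wx":0,"wy":0,"wz":0,"fingers":0},{"dx":0,"dy":0,"dz":-0.08,"wx":0,"wy":0,"wz":0,"fingers":0},{"dx":0,"dy":0,"dz":-0.08,"wx":0,"wy":0,"wz":0,"fingers":0},{"dx":0,"dy":0,"dz":0,"wx":0,"wy":0,"wz":0,"fingers":0},{"dx":0,"dy":0,"dz":0,"wx":0,"wy":0,"wz":0,"fingers":0}]'; python3 - <<'E'
from h import *
from workcell import r
p,d=r.read_camera("side");cv2.imwrite("pics/s9.png",p[:,:,::-1])
E
python3 st.py
```

```text
clock: 25.82
ee_pos: [438.6, 274.3, 147.1]
ee_rot: [[-0.991, 0.133, 0.005], [0.133, 0.991, -0.0], [-0.005, 0.001, -1.0]]
wrist_force: [-0.7, 0.8, 0.1]
width: 0.999
grasp_force: 0.0
cup rack [-66.  241.1] z 146.214581199462 F rack [-0.1 -0.3] -0.32183725261875157
top 255 [-105.8   68.7] [-67.5 107.5] 9.04089339746661
side 136 [-106.3   71.1] [-77.4 109.9] 9.579687905411992
```

View pics/s9.png

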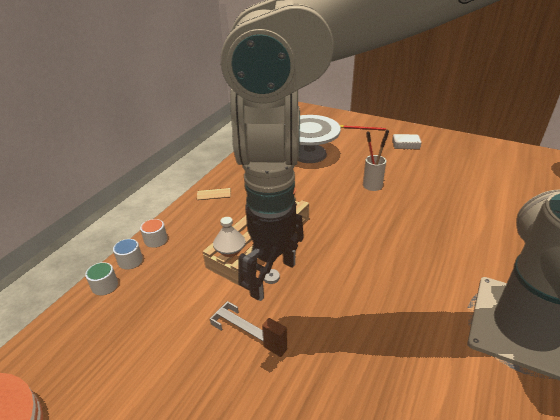

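The side view shows the probe level on the bench at (215–285, 305–350), the disc flat in front of the rack at (272,276), the tagine (228,235) and jar (374,172) in place, and the gripper clear. Handing in.

```bash
python3 -c "
from workcell import r
print(r.sign_off())"
```

```text
the job is handed in; nothing more can be done
None
```

I dragged the disc out through the left bay; it lies flat in front of the rack, with the probe set down level and clear, and the job is handed in. My first grasp, where the reported TCP proved about 42 mm beyond the real fingertips, closed on top of the grip block (16 N) and nudged the probe a few mm.

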